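# Carry an optical train from the parking rack to the rail in beam order

## Task

The four optics are parked on the dark parking rack in the order in which the light is to meet them, the first one at the left end as the robot sees it. Move them one at a time onto the four seats of the aluminium rail in that same order counted from the lamp: the leftmost goes on the seat next to the lamp, the rightmost on the seat farthest from it. Each must stand upright with its foot flat down inside its seat, its optic square across the rail (either face to the lamp); never let one tip over, and leave all four released.

Things in the scene. Friction and masses are not known exactly. Their poses are not given: they have to be found in the camera images.
- lens: Lens in a thin black ring on a steel post and black slotted foot; 95 mm tall, 0.27 kg. The ring, 36 mm wide, 12 mm thick along x, spans heights 60 to 95 mm: grip its thickness. Origin under the centre of the foot (25 mm along x, 58 along y, 10 high); z up; x, the optical axis, starts roughly along the rack's row.
- flip_filter: Flip mount (locked), the tallest: round red filter in a black holder with a small tab on top, on post and slotted foot; 117 mm tall, 0.3 kg. The holder, 34 mm wide, 8 mm thick along x, spans heights 74 to 108 mm: grip its thickness. Origin under the centre of the foot (25 mm along x, 58 along y, 10 high); z up; x, the optical axis, starts roughly along the rack's row.
- sampler: Beam sampler: square black mount, round pale optic, 97 mm tall, 0.34 kg. Head: x -17 to 8 mm, 48 wide along y, heights 46 to 96: grip the width at x = -4.5 mm. Two knobs reach x = 22 at y = +-18, height 90. Origin at the underside of the foot, whose centre is at x = -4.5 mm (foot 25 along x, 58 along y, 10 high); z up; x, the optical axis, starts roughly along the rack's row.
- polariser: Polariser in a rotation mount: large round black disc, 50 mm across, 14 mm thick along x, white ticks, greenish window, on post and foot; 97 mm tall, 0.26 kg. Disc centre at height 72 mm: grip its thickness. Origin under the centre of the foot (25 mm along x, 58 along y, 10 high); z up; x, the optical axis, starts roughly along the rack's row.
- nest_lens: Fixed grey nest (92 x 56 mm) of the dark rack, where the lens stands at the start. The four nests look alike, 60 mm apart in a row along their y axis, which points left as the robot sees it (within 0.2 rad of world +y); their order varies. Origin under its centre, 12 mm above the worktop; floor 4 mm above the origin, 35 x 68 mm, rim 5 mm high.
- nest_flip_filter: Fixed grey nest (92 x 56 mm) of the dark rack, where the flip mount stands at the start. The four nests look alike, 60 mm apart in a row along their y axis, which points left as the robot sees it (within 0.2 rad of world +y); their order varies. Origin under its centre, 12 mm above the worktop; floor 4 mm above the origin, 35 x 68 mm, rim 5 mm high.
- nest_sampler: Fixed grey nest (92 x 56 mm) of the dark rack, where the beam sampler stands at the start. The four nests look alike, 60 mm apart in a row along their y axis, which points left as the robot sees it (within 0.2 rad of world +y); their order varies. Origin under its centre, 12 mm above the worktop; floor 4 mm above the origin, 35 x 68 mm, rim 5 mm high.
- nest_polariser: Fixed grey nest (92 x 56 mm) of the dark rack, where the polariser stands at the start. The four nests look alike, 60 mm apart in a row along their y axis, which points left as the robot sees it (within 0.2 rad of world +y); their order varies. Origin under its centre, 12 mm above the worktop; floor 4 mm above the origin, 35 x 68 mm, rim 5 mm high.
- rail: Fixed aluminium rail 74 x 410 x 12 mm; lamp at one end, beam block (72 mm tall) at the other. Origin under its centre at worktop level; y along it (within 0.2 rad of world y). Four grey seats at y = -90, -30, 30, 90 mm, x = 0: recess with floor at z = 16 mm, 35 (along y) x 68 mm, rim 5 mm high opening to 41 x 74 mm. A foot fits with its 58 mm side across the rail (optic's x along rail y, either way).
- lamp: Fixed lamp: finned round aluminium head (38 mm) on a black 42 mm cube with windows, on a post; 62 x 44 x 129 mm, standing 12 mm above the worktop. Origin under its centre, at y = +175 or -175 mm in the rail's frame (either end), so 85 mm from the nearest seat's centre.
Not all that is in view belongs to the job. Leave any blue or orange look-alike of the flip_filter alone. Leave any turquoise look-alike of the sampler alone.

How it is judged:
By the outcome, as a careful person would: the job done as asked, in the order asked, and still so for the second after the job is handed in, with the robot touching nothing.
It also fails if it takes over 115 s, if anything falls off the work surface, if the arm or the gripper's body presses on something with over 40 N, if the wrist force passes 120 N, or if a joint passes its speed limit or range.

## Robot

A 6-joint arm with a two-finger parallel gripper is mounted at the origin on a cart in front of the work surface, level with it; the furniture and walls round the work are solid. World frame = base frame: x ahead of the robot, y to its left, z up, the work surface at z = 0. Lengths are in m, angles in degrees, forces in N, time in s.
With the tool pointing down it reaches from about 0.4 to 0.825 m from the base axis. Payload 7 kg.
Tool frame: the origin (TCP) lies at the very end of the fingers, on their centre line; the grasp point (between the pads) lies 19 mm behind it; z points along the fingers, y is the line along which they close (so a half turn about z gives the same grasp; the last joint's range is limited). The gripper opens to 88 mm and grips with 3 to 60 N. Pads are 19 mm wide; open, the fingers measure 130 mm over their backs; the gripper's body (78 mm by 193 mm) begins 47 mm behind the grasp point.
Start: joints at [-50.357, 20.546, 0.682, 0, -70.136, -16.507], TCP at [0.265, -0.621, 0.227] pointing down, gripper open.
Joint ranges: [-176.03, 176.03], [-82.01, 121.73], [-58.28, 71.71], [-173.87, 95.51], [-174.79, -0.11], [-173.66, 173.66]. Speed limits (degrees/s): [136.94, 136.94, 172.46, 180, 180, 180].

## Interface

Orientations are given as [roll, pitch, yaw] about the fixed x, y, z axes, in that order (R = Rz(yaw) Ry(pitch) Rx(roll)).
In Python, from plant import get_state, imaging, r, finder gives the robot as it stands.
- The arm moves only by the shell command python3 -m handwheel 'ROWS' [FORCE]. ROWS is JSON, a list of rows, each a list of 5 numbers: the closure, from 0 (fully open) to 1 (shut), then the shift along the world's x, y, z in cm, then the turn about the world's z in degrees. A call has 1 to 8 rows; each row is the pose to reach, as a shift and turn from the pose commanded when the call began; what a row does not reach only later rows make up. A row lasts 1/8 s, in which the tool goes at most 62.5 mm and 10.7 degrees, less where a joint would pass 70% of its speed; a pose out of reach is approached as far as the arm can. A call with a gripper value outside its range is refused whole. The fingers move at their own pace and stop on an object; FORCE is the grip in N (left out, the last holds). Time passes only in rows, so rows that repeat a pose let the fingers close. It gives the time, the measured TCP pose, the force, the opening and the grip force at its end, in the units of the state.
- get_state(): the state, without advancing time (a new reading comes with each control period).
- imaging.capture(name): name is "scene" or "top"; returns (picture, depth): 480x640x3 uint8, red, green, blue; 480x640 float32, m along the optical axis (not along the pixel's ray), 0 where there is no reading.
- imaging.get_calibration(name): a dict with "fx", "fy", "cx", "cy" (pixels), "dist" ([k1, k2, p1, p2, k3] as OpenCV has them; the pictures are not rectified), "rvec" (rotation vector, rad) and "tvec" (3), from world to camera coordinates, as OpenCV has them. Camera axes: x right, y down, z forward; pixel columns grow to the right and rows downward; lengths in m; the calibration is good to about 2 mm. A picture is of the moment at which its call begins. get_calibration takes no time and is no camera call.
- r.close_job(): hands the job in; it is judged then, once.
Trained networks look in the newest picture that a camera, given by its name, has taken for a name from the list of things; names that differ only in an ending like _2 or _b are one class to them, and where a whole thing is asked for, a point or a joint stands for the part that bears it (a point fixed in the world has none). Each returns a list of dicts, best first, with "p" (0 to 1); they miss things now and then, are a little off and sometimes report something else, mostly with a low value. They report only what shows in the picture. A call takes as long as a camera call. They do not tell look-alikes from the thing itself.
- finder.cut_out(camera, query): "region" (480x640 bool, what is visible of it) and "pixel" ([column, row] in pixels, amid what is visible of it).
The state is a dict: "time_s": time; "joints": joint angles; "qd": joint speeds; "joint_torque": joint torques, N m; "tcp_pos": TCP position; "eef_rot": TCP orientation; "contact_force": force on the tool from outside, world axes, zero at the start; "moment": the same for the moment, N m; "gripper_width": finger opening in m; "gripper_force": force on a finger pad.
Only numpy, scipy, OpenCV 4.12 (cv2) and the standard library are available. Lean on these libraries where they do the work, as an engineer would, in place of code of your own. Each camera call takes 0.05 s, during which the arm holds its last target. There are 200 camera calls.

## Working session

There is one attempt and no reset: what is moved stays moved. The work goes in short steps, Python scripts to look and compute and a shell command to move; the robot and the scene stay as the last step left them, time stands still between calls to the robot, and variables do not carry over. Pictures are saved under pics/ and viewed, at most 14 in all, crops included, and the job is handed in when it is done.

```bash
mkdir -p pics; ls
python3 - <<'E'
from plant import get_state, imaging, r, finder
import cv2
for n in ("top","scene"):
    p,d=imaging.capture(n); cv2.imwrite(f"pics/{n}0.png",p[:,:,::-1])
    print(imaging.get_calibration(n))
s=get_state(); print(s)
E
```

```text
pics
{'fx': 578.3570101363517, 'fy': 578.3570101363517, 'cx': 325.3625473341299, 'cy': 243.17085040364086, 'dist': array([-0.02801076,  0.        ,  0.        ,  0.        ,  0.        ]), 'rvec': array([ 2.17299238, -2.14989768,  0.15314134]), 'tvec': array([-0.02303748,  0.48352424,  1.30308461])}
{'fx': 620.4146066460124, 'fy': 620.4146066460124, 'cx': 331.0611150225041, 'cy': 239.38643021462232, 'dist': array([0.05163528, 0.        , 0.        , 0.        , 0.        ]), 'rvec': array([ 0.6162242 , -2.45307828,  1.36606433]), 'tvec': array([0.41451875, 0.14531003, 1.44947777])}
{'time_s': 0.1, 'joints': array([-5.03569797e+01,  2.05856076e+01,  6.39660800e-01, -1.69754622e-02,
       -7.01381262e+01, -1.65058475e+01]), 'qd': array([-0.03185913, -0.22500011,  0.1090739 ,  0.03119498, -0.04743994,
       -0.09778065]), 'joint_torque': array([-1.30023684e-03, -5.84164166e+01,  2.93753207e+01,  7.01566458e+00,
        1.01702206e-02, -5.57185717e-05]), 'tcp_pos': array([ 0.26501224, -0.62031621,  0.22574309]), 'eef_rot': array([ 1.79914857e+02, -8.58688041e-03, -1.56868600e+02]), 'contact_force': array([ 1.07555702, -0.34254486, -0.17454184]), 'moment': array([ 0.03762791, -0.02522394, -0.00586796]), 'gripper_force': 0.0, 'gripper_width': 0.08766332928190891}
```

View pics/top0.png

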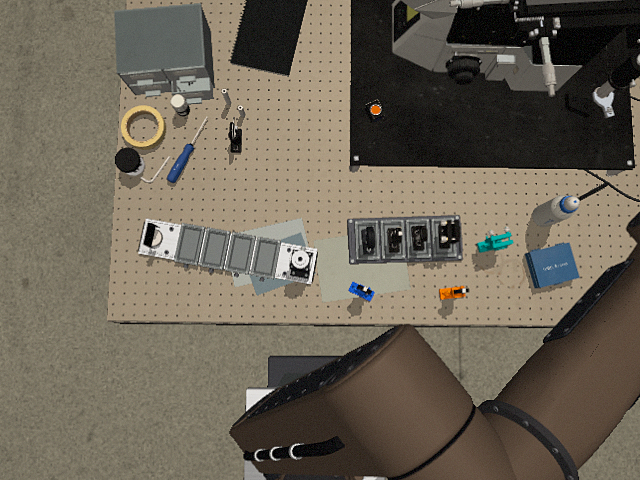

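View pics/scene0.png

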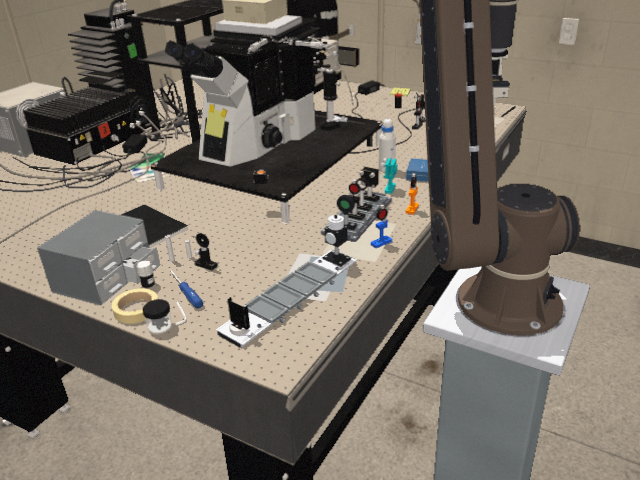

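The top view has ahead = up and left = left. The rail is at left, with the beam block near (150,235) and the lamp at the rail's right end (300,262). The rack is at about (405,240) with four optics at columns 368, 393, 418 and 447. The blue, orange and turquoise look-alikes stand off the rack at (361,291), (453,293) and (495,242), so I'll leave them alone.

```bash
cat > h.py <<'E'
from plant import get_state, imaging, r, finder
import cv2, numpy as np
def cal(n):
    c=imaging.get_calibration(n); K=np.array([[c['fx'],0,c['cx']],[0,c['fy'],c['cy']],[0,0,1]])
    return K,np.array(c['dist']),cv2.Rodrigues(np.array(c['rvec']))[0],np.array(c['tvec'])
def at_z(n,px,z):   # pixels -> world at height z
    K,D,R,t=cal(n); u=cv2.undistortPoints(np.array(px,float).reshape(-1,1,2),K,D)[:,0]
    d=np.c_[u,np.ones(len(u))]@R; o=-R.T@t
    return o+d*((z-o[2])/d[:,2])[:,None]
def cloud(n,depth,mask):
    K,D,R,t=cal(n); v,u=np.nonzero(mask&(depth>0)); z=depth[v,u]
    q=cv2.undistortPoints(np.c_[u,v].astype(float).reshape(-1,1,2),K,D)[:,0]
    return (np.c_[q*z[:,None],z]-t)@R
def proj(n,P):
    K,D,R,t=cal(n); return cv2.projectPoints(np.array(P,float),cv2.Rodrigues(R)[0],t,K,D)[0][:,0]
E
python3 - <<'E'
from h import *
pics={n:imaging.capture(n) for n in("top","scene")}
for q in ("lens","flip_filter","sampler","polariser","nest_lens","rail","lamp"):
  for n in ("top","scene"):
    for o in finder.cut_out(n,q)[:5]:
        if o['p']<.2: continue
        P=cloud(n,pics[n][1],o['region'])
        if len(P)<5: continue
        print(q,n,round(o['p'],2),np.round(o['pixel']),o['region'].sum(),"med",np.round(np.median(P,0),3),"zmax",np.round(np.percentile(P[:,2],98),3), 'rect', [np.round(x,3) for x in cv2.minAreaRect(P[:,:2].astype(np.float32))] if q in('rail','nest_lens') else '')
t=pics["top"][0][:,:,::-1]; s=pics["scene"][0][:,:,::-1]
a=cv2.resize(t[205:275,335:475],(800,400),interpolation=2); b=cv2.resize(s[155:255,320:480],(320,200),interpolation=2)
cv2.imwrite("pics/cropt.png",a); cv2.imwrite("pics/crops.png",cv2.resize(s[155:255,320:450],(780,600),interpolation=2))
cv2.imwrite("pics/croprail.png",cv2.resize(t[205:295,130:330],(800,360),interpolation=2))
E
```

```text
lens top 0.77 [421. 236.] 358 med [ 0.496 -0.23   0.028] zmax 0.113 rect 
lens scene 0.58 [376. 210.] 69 med [ 0.461 -0.233  0.019] zmax 0.025 rect 
lens scene 0.5 [363. 201.] 217 med [ 0.495 -0.229  0.047] zmax 0.111 rect 
flip_filter top 0.8 [394. 240.] 312 med [ 0.489 -0.173  0.03 ] zmax 0.133 rect 
flip_filter top 0.5 [453. 293.] 304 med [ 0.373 -0.307  0.016] zmax 0.117 rect 
flip_filter top 0.49 [360. 292.] 292 med [ 0.373 -0.098  0.013] zmax 0.117 rect 
flip_filter scene 0.94 [383. 225.] 389 med [ 0.372 -0.099  0.057] zmax 0.113 rect 
flip_filter scene 0.69 [413. 193.] 214 med [ 0.371 -0.308  0.058] zmax 0.108 rect 
flip_filter scene 0.57 [355. 195.] 358 med [ 0.489 -0.172  0.075] zmax 0.129 rect 
sampler top 0.88 [495. 240.] 470 med [ 0.488 -0.398  0.088] zmax 0.1 rect 
sampler top 0.58 [447. 234.] 564 med [ 0.503 -0.289  0.104] zmax 0.116 rect 
sampler scene 0.78 [388. 169.] 387 med [ 0.485 -0.395  0.061] zmax 0.098 rect 
sampler scene 0.7 [373. 180.] 432 med [ 0.499 -0.286  0.084] zmax 0.114 rect 
polariser top 0.8 [366. 242.] 293 med [ 0.484 -0.112  0.089] zmax 0.114 rect 
polariser scene 0.82 [345. 205.] 382 med [ 0.485 -0.111  0.079] zmax 0.113 rect 
nest_lens top 0.86 [410. 243.] 633 med [ 0.488 -0.229  0.018] zmax 0.026 rect [array([ 0.499, -0.237]), array([0.096, 0.062]), np.float64(1.001)]
rail top 0.81 [226. 251.] 5900 med [0.465 0.215 0.016] zmax 0.025 rect [array([0.462, 0.212]), array([0.42 , 0.105]), np.float64(80.052)]
rail scene 0.72 [362. 198.] 292 med [ 0.495 -0.229  0.052] zmax 0.112 rect [array([ 0.528, -0.312]), array([0.044, 0.297]), np.float64(25.393)]
lamp top 0.56 [299. 263.] 576 med [0.428 0.037 0.108] zmax 0.14 rect 
lamp scene 0.68 [335. 238.] 888 med [0.429 0.049 0.083] zmax 0.136 rect
```

View pics/cropt.png

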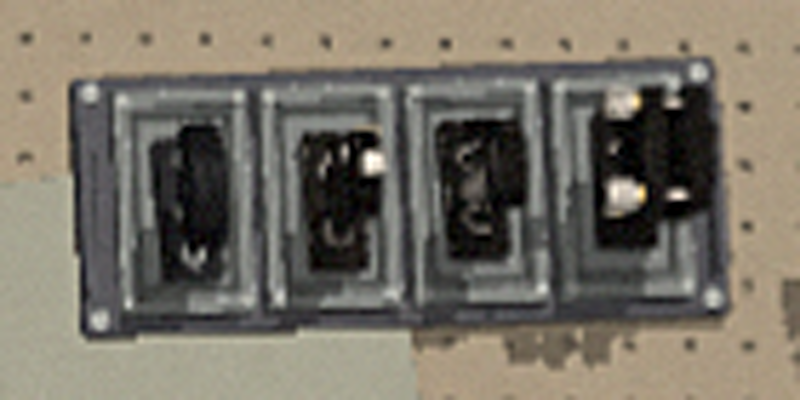

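View pics/crops.png

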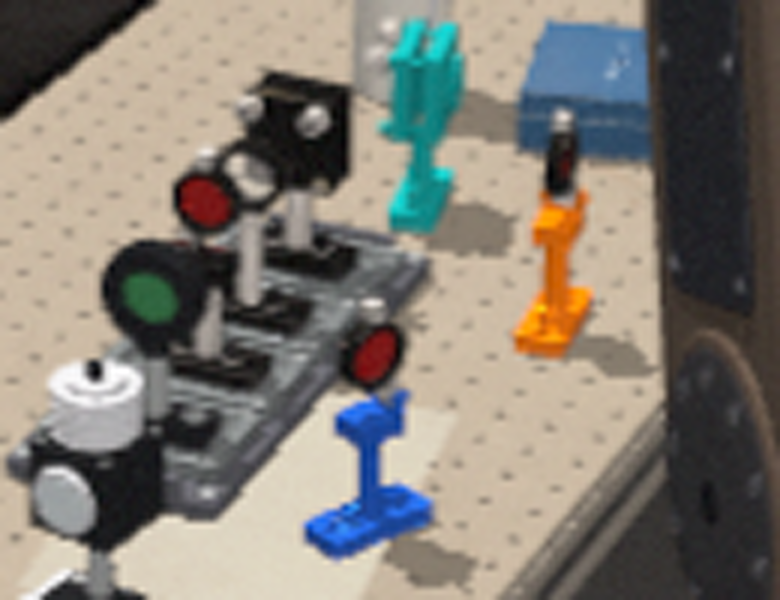

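View pics/croprail.png

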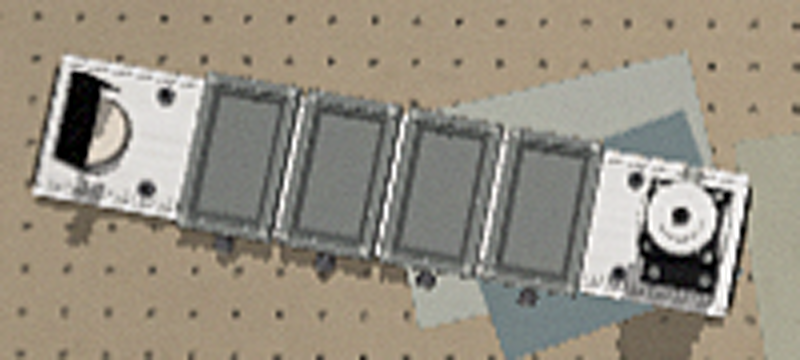

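The order on the rack, from the left, is the polariser (366,242; green window), the flip_filter (394,240; red with a tab), the lens (421,236), then the sampler (447,234; black, knobs facing left). The lamp is at the rail's right end. The coloured ones, blue (360,292), orange (453,293) and turquoise (495,240), are look-alikes and stay put.

So polariser → seat y=-90, flip → -30, lens → +30, sampler → +90.

Run:
```python
from h import *
print("camera at",[np.round(-cal(n)[2].T@cal(n)[3],3) for n in("top","scene")])
rc=np.array([[65,55],[748,172],[722,318],[35,195]])/4+[130,205]
kc=np.array([[72,82],[712,60],[728,315],[85,335]])*(140/800)+[335,205]
for nm,c,z in(("rail",rc,.012),("rack",kc,.012)):
    W=at_z("top",c,z)[:,:2]; ctr=W.mean(0); d=(W[0]+W[3]-W[1]-W[2]); L=np.linalg.norm(d)/2; d/=np.linalg.norm(d)
    print(nm,ctr.round(4),"len",L.round(3),"yaw",np.degrees(np.arctan2(-d[0],d[1])).round(2))
    if nm=="rail":
        for y in(-90,-30,30,90): print("seat",y,(ctr+d*y/1000).round(4))
p,d=imaging.capture("top"); s,ds=imaging.capture("scene")
for q,sel,zl in(("polariser",(366,242),.07),("flip_filter",(394,240),.08),("lens",(421,236),.07),("sampler",(447,234),.06)):
  for n,dd in(("top",d),("scene",ds)):
    o=finder.cut_out(n,q)
    for x in o:
        P=cloud(n,dd,x['region']); 
        if len(P)<5 or not(.44<np.median(P[:,0])<.55 and -.33<np.median(P[:,1])<-.08): continue
        for lo,hi in((zl,.2),(.014,.034)):
            H=P[(P[:,2]>lo)&(P[:,2]<hi)]
            if len(H)<8: continue
            c,e,a=cv2.minAreaRect((H[:,:2]*1000).astype(np.float32))
            print(q,n,lo,len(H),"ctr",np.round(c,1),"size",np.round(e,1),"ang",round(a,1),'mean',np.round(H.mean(0)*1000,1))
```

```text
camera at [array([ 3.130e-01, -1.000e-03,  1.354e+00]), array([-0.22 ,  1.206,  0.889])]
rail [0.4648 0.2091] len 0.407 yaw -9.31
seat -90 [0.4503 0.1203]
seat -30 [0.46   0.1795]
seat 30 [0.4697 0.2388]
seat 90 [0.4794 0.298 ]
rack [ 0.497  -0.2051] len 0.265 yaw 2.56
polariser top 0.07 171 ctr [ 489.4 -115.9] size [47.1 14.2] ang 4.6 mean [ 488.3 -114.8  102.8]
polariser top 0.014 150 ctr [ 489.5 -117.1] size [29.2 61.4] ang 89.7 mean [ 481.6 -111.9   24.8]
polariser scene 0.07 207 ctr [446.8 -53.7] size [ 40.6 170.3] ang 35.9 mean [ 486.7 -109.6   93.7]
polariser scene 0.014 79 ctr [ 478.7 -126. ] size [33.2 58.7] ang 9.8 mean [ 475.2 -113.6   25.5]
flip_filter top 0.08 104 ctr [ 493.2 -173. ] size [32.3 15.1] ang 7.0 mean [ 493.6 -174.4  112.6]
flip_filter top 0.014 234 ctr [ 494.9 -180.8] size [62.  38.3] ang 0.6 mean [ 490.6 -176.    23.7]
flip_filter scene 0.08 113 ctr [ 490.9 -174.5] size [17.6 32.8] ang 80.4 mean [ 492.9 -173.6  108.4]
flip_filter scene 0.014 97 ctr [ 482.7 -181.5] size [52.  42.7] ang 87.2 mean [ 482.1 -171.3   25.6]
flip_filter scene 0.08 207 ctr [ 501.2 -
[... 401 characters left out ...]
ang 12.2 mean [ 495.2 -229.7   95.9]
lens scene 0.014 87 ctr [ 488.2 -227.3] size [44.2 32.8] ang 24.1 mean [ 488.8 -227.2   25. ]
lens scene 0.07 248 ctr [ 502.3 -285.2] size [51.2 45.8] ang 1.5 mean [ 498.5 -285.2   97.9]
lens scene 0.014 100 ctr [ 504.1 -304.3] size [42.1 64.8] ang 26.4 mean [ 498.6 -290.9   24.8]
sampler top 0.06 426 ctr [ 504.4 -291.6] size [48.4 45.1] ang 1.5 mean [ 503.3 -291.6  103.1]
sampler top 0.014 147 ctr [ 510.1 -309.4] size [67.6 56. ] ang 3.1 mean [ 500.6 -294.5   23. ]
sampler scene 0.06 284 ctr [ 501.6 -271.8] size [51.7 75. ] ang 7.1 mean [ 497.9 -284.4   96.5]
sampler scene 0.014 97 ctr [ 507.6 -298.6] size [38.1 70.8] ang 47.5 mean [ 499.1 -290.    24.6]
```

```bash
python3 -m handwheel '[[0.59,0.5,4.5,1,-3],[0.59,1,9,2,-6],[0.59,2,13.5,2,-9],[0.59,3,18,2,-12],[0.59,4,22.5,2,-15],[0.59,5.5,27,2,-18.5],[0.59,7,31.5,2,-18.5],[0.59,8,36,2,-18.5]]' 30
python3 -m handwheel '[[0.59,4,3,0,0],[0.59,8,7,0,0],[0.59,12,11,0,0],[0.59,14.4,14.5,0,0],[0.59,14.4,14.5,0,0],[0.59,14.4,14.5,0,0]]'
```

```text
time_s: 2.4
tcp_pos: [0.3456, -0.2593, 0.2468]
eef_rot: [-180.0, 0.0, -175.4]
contact_force: [0.9, 0.0, 0.4]
gripper_width: 0.036
gripper_force: 0.0
time_s: 3.15
tcp_pos: [0.4889, -0.1157, 0.2465]
eef_rot: [-180.0, -0.0, -175.3]
contact_force: [-0.2, -1.0, 1.2]
gripper_width: 0.0363
gripper_force: 0.0
```

```bash
python3 -m handwheel '[[0.59,0,0,-3,0],[0.59,0,0,-6,0],[0.59,0,0,-9,0],[0.59,0,0,-12,0],[0.59,0,0,-14,0],[0.59,0,0,-15.5,0],[0.59,0,0,-16.5,0],[0.59,0,0,-16.5,0]]'
python3 - <<'E'
from h import *
s,d=imaging.capture("scene"); cv2.imwrite("pics/s1.png",cv2.resize(s[130:250,310:470,::-1],(800,600),interpolation=2))
E
```

```text
time_s: 4.15
tcp_pos: [0.4889, -0.116, 0.0813]
eef_rot: [-180.0, -0.0, -175.4]
contact_force: [-0.7, -1.0, -0.6]
gripper_width: 0.0359
gripper_force: 0.0
```

View pics/s1.png

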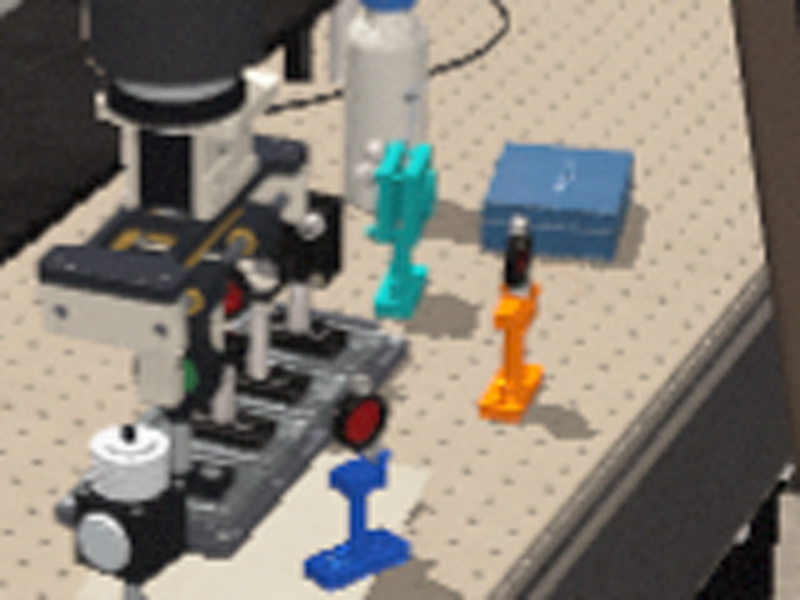

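The fingers straddle the disc (crop ~(190,360)) and the body clears the flip mount and lamp. I'll close and lift.

```bash
python3 -m handwheel '[[1,0,0,0,0],[1,0,0,0,0],[1,0,0,0,0],[1,0,0,0,0],[1,0,0,0,0],[1,0,0,0.5,0],[1,0,0,1.5,0],[1,0,0,3,0]]' 30
python3 -m handwheel '[[1,0,0,2.5,0],[1,0,0,5,0],[1,0,0,8,0],[1,0,0,11,0],[1,0,0,13,0],[1,0,0,13,0]]'
```

```text
time_s: 5.2
tcp_pos: [0.4888, -0.1157, 0.1121]
eef_rot: [180.0, -0.1, -175.4]
contact_force: [1.1, 1.1, -3.0]
gripper_width: 0.0137
gripper_force: 30.0
time_s: 5.95
tcp_pos: [0.49, -0.1156, 0.2438]
eef_rot: [180.0, 0.2, -175.4]
contact_force: [0.9, 0.5, -3.7]
gripper_width: 0.0141
gripper_force: 30.0
```

```bash
python3 -m handwheel '[[1,-0.5,3,0,-2],[1,-1,6.5,0,-4],[1,-1.7,10,0,-6],[1,-2.3,13.5,0,-8],[1,-2.9,17,0,-10],[1,-3.5,20.5,0,-12],[1,-3.9,23.6,0,-13.9],[1,-3.9,23.6,0,-13.9]]'
python3 -m handwheel '[[1,0,0,-2,0],[1,0,0,-5,0],[1,0,0,-8,0],[1,0,0,-10.5,0],[1,0,0,-12.5,0],[1,0,0,-13,0],[1,0,0,-13,0],[1,0,0,-13,0]]'
python3 - <<'E'
from h import *
s,d=imaging.capture("scene"); cv2.imwrite("pics/s2.png",cv2.resize(s[190:340,220:420,::-1],(800,600),interpolation=2))
# foot corners predicted in scene at current lift
import numpy as np
st=get_state(); print(st['tcp_pos'],st['eef_rot'][2])
p,d=imaging.capture("top"); cv2.imwrite("pics/t2.png",cv2.resize(p[200:300,130:330,::-1],(800,400),interpolation=2))
E
```

```text
time_s: 6.95
tcp_pos: [0.4494, 0.1217, 0.2407]
eef_rot: [-180.0, -0.1, 170.8]
contact_force: [-0.2, 0.3, -3.2]
gripper_width: 0.0143
gripper_force: 30.0
time_s: 7.95
tcp_pos: [0.4507, 0.1205, 0.1123]
eef_rot: [180.0, 0.1, 170.7]
contact_force: [-0.2, 0.6, -1.7]
gripper_width: 0.0137
gripper_force: 30.0
[0.45067685 0.12051741 0.11236983] 170.7392646101622
```

View pics/s2.png

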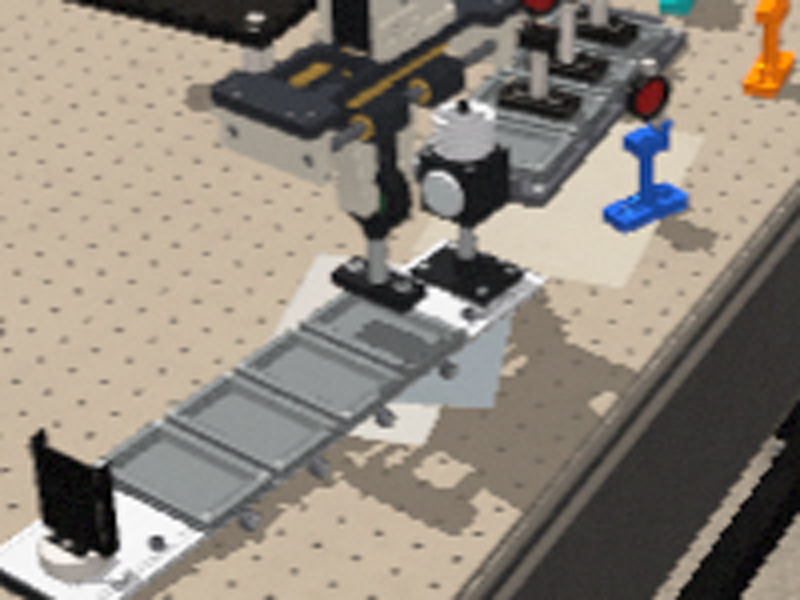

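The polariser is held upright above seat 1, foot at about (380,278) in the crop. I'll overlay the expected foot and seats to check the fit.

```bash
cat > ov.py <<'E'
from h import *
def rect(c,yaw,hx,hy,z):  # hx across the rail (world x), hy along
    a=np.radians(yaw); R=np.array([[np.cos(a),-np.sin(a)],[np.sin(a),np.cos(a)]])
    return [list(np.array(c)+R@np.array(v))+[z] for v in((-hx,-hy),(hx,-hy),(hx,hy),(-hx,hy))]
SEATS=[(.4503,.1203),(.46,.1795),(.4697,.2388),(.4794,.298)]
def draw(n,box,k,rects,fn):
    s,_=imaging.capture(n); u0,v0,u1,v1=box
    im=cv2.resize(s[v0:v1,u0:u1,::-1],None,fx=k,fy=k,interpolation=2)
    for r_,col in rects:
        q=((proj(n,r_)-[u0,v0]+.5)*k).astype(np.int32); cv2.polylines(im,[q],True,col,1)
    cv2.imwrite(fn,im)
E
python3 - <<'E'
from ov import *
st=get_state(); t=st['tcp_pos']
draw("scene",(230,220,400,340),4.7,[(rect(c,-9.3,.037,.0205,.021),(0,0,255)) for c in SEATS]+[(rect(t[:2],-9.3,.029,.0125,.057),(0,255,255))],"pics/o1.png")
E
```

```text
(no output)
```

View pics/o1.png

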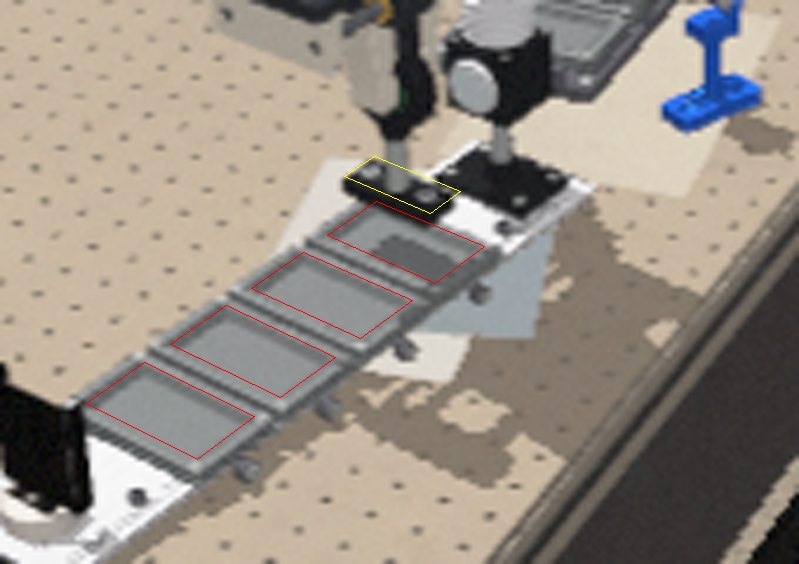

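Foot and seats agree within about 2 mm. I'll lower and release.

```bash
python3 -m handwheel '[[1,0,0,-1,0],[1,0,0,-2,0],[1,0,0,-2.6,0],[1,0,0,-2.9,0],[1,0,0,-3.1,0],[1,0,0,-3.1,0]]'
```

```text
time_s: 8.85
tcp_pos: [0.4501, 0.1201, 0.0818]
eef_rot: [-180.0, 0.0, 170.8]
contact_force: [-7.7, -0.2, 15.1]
gripper_width: 0.0142
gripper_force: 30.0
```

```bash
python3 -m handwheel '[[0.9,0,0,0,0],[0.75,0,0,0,0],[0.62,0,0,0,0],[0.62,0,0,0,0],[0.62,0,0,0,0],[0.62,0,0,2,0],[0.62,0,0,5,0],[0.62,0,0,9,0]]'
python3 -m handwheel '[[0.62,0,0,4,0],[0.62,0.5,-5,8,0],[0.62,1,-11,8,5],[0.62,2,-17,8,10],[0.62,3,-23,8,15],[0.62,3.5,-27,8,16],[0.62,4.3,-29.3,8,16],[0.62,4.3,-29.3,8,16]]'
python3 - <<'E'
from ov import *
draw("scene",(230,190,400,310),4.7,[(rect(c,-9.3,.037,.0205,.021),(0,0,255)) for c in SEATS[1:]],"pics/o2.png")
p,d=imaging.capture("top")
for o in finder.cut_out("top","polariser")[:2]:
    P=cloud("top",d,o['region'])
    for lo,hi in((.07,.2),(.014,.034)):
        H=P[(P[:,2]>lo)&(P[:,2]<hi)]
        if len(H)>8: print(o['p'],cv2.minAreaRect((H[:,:2]*1000).astype(np.float32)),H.mean(0),np.percentile(H[:,2],98))
E
```

```text
time_s: 9.85
tcp_pos: [0.4496, 0.1199, 0.1708]
eef_rot: [-179.9, -0.1, 170.7]
contact_force: [0.8, 0.2, -0.2]
gripper_width: 0.033
gripper_force: 0.0
time_s: 10.85
tcp_pos: [0.4932, -0.1741, 0.25]
eef_rot: [180.0, -0.1, -173.4]
contact_force: [0.0, 1.4, -0.7]
gripper_width: 0.0335
gripper_force: 0.0
0.51 ((450.59527587890625, 120.1197738647461), (13.003642082214355, 48.41765594482422), 80.99883270263672) [0.45255394 0.11786565 0.10281888] 0.11689917723622381
0.51 ((434.2289123535156, 121.41801452636719), (6.902753829956055, 22.764467239379883), 87.8949203491211) [0.43133474 0.12055367 0.02658991] 0.031881118286401604
```

View pics/o2.png

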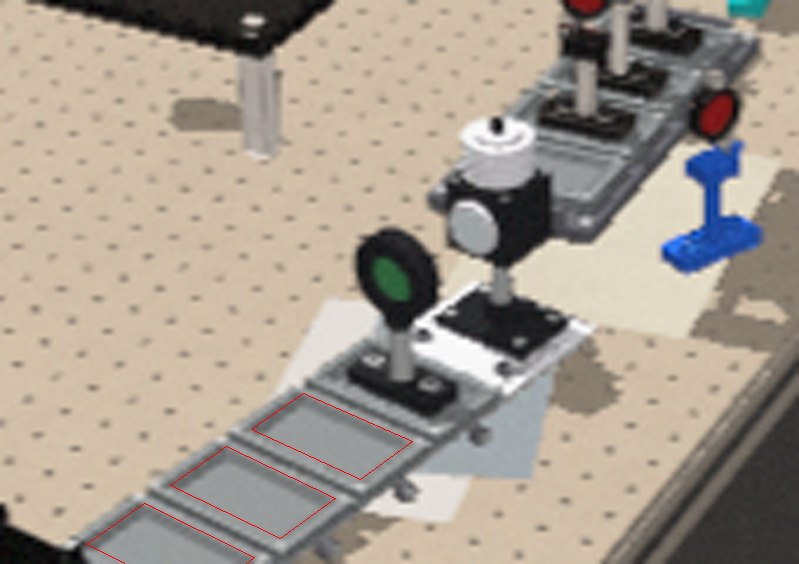

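The polariser stands upright in seat 1 at (400,385), disc at (450.6,120.1) mm, square to 0.3°. Next is the flip mount.

```bash
python3 -m handwheel '[[0.62,0,0,-4,0],[0.62,0,0,-8,0],[0.62,0,0,-11,0],[0.62,0,0,-13,0],[0.62,0,0,-14.5,0],[0.62,0,0,-15.5,0],[0.62,0,0,-16,0],[0.62,0,0,-16,0]]'
python3 -m handwheel '[[1,0,0,0,0],[1,0,0,0,0],[1,0,0,0,0],[1,0,0,0,0],[1,0,0,0,0],[1,0,0,0.5,0],[1,0,0,1.5,0],[1,0,0,3,0]]' 30
python3 -m handwheel '[[1,0,0,2.5,0],[1,0,0,5,0],[1,0,0,8,0],[1,0,0,11,0],[1,0,0,14,0],[1,0,0,14,0]]'
```

```text
time_s: 12.0
tcp_pos: [0.4933, -0.1727, 0.0907]
eef_rot: [-180.0, 0.0, -173.3]
contact_force: [-0.2, 0.2, 0.2]
gripper_width: 0.0332
gripper_force: 0.0
time_s: 13.0
tcp_pos: [0.4927, -0.1727, 0.1209]
eef_rot: [180.0, -0.1, -173.3]
contact_force: [0.6, 0.2, -4.7]
gripper_width: 0.0091
gripper_force: 30.0
time_s: 13.75
tcp_pos: [0.4944, -0.1729, 0.2638]
eef_rot: [-179.9, 0.3, -173.3]
contact_force: [0.5, 0.2, -3.5]
gripper_width: 0.0092
gripper_force: 30.0
```

```bash
python3 -m handwheel '[[1,-0.3,3,0,-1],[1,-0.7,7.5,0,-3],[1,-1.1,12.5,0,-5],[1,-1.6,17.5,0,-7.5],[1,-2.1,22.5,0,-10],[1,-2.6,27.5,0,-12.5],[1,-3,32,0,-14.5],[1,-3.3,35.2,0,-16]]'
python3 -m handwheel '[[1,0,0,0,0],[1,0,0,-3,0],[1,0,0,-6,0],[1,0,0,-9,0],[1,0,0,-12,0],[1,0,0,-14,0],[1,0,0,-14,0],[1,0,0,-14,0]]'
python3 - <<'E'
from ov import *
t=get_state()['tcp_pos']; print(t, get_state()['eef_rot'])
draw("scene",(230,210,400,330),4.7,[(rect(c,-9.3,.037,.0205,.021),(0,0,255)) for c in SEATS[:3]]+[(rect(t[:2],-9.3,.029,.0125,.059),(0,255,255))],"pics/o3.png")
E
```

```text
time_s: 14.75
tcp_pos: [0.4592, 0.1809, 0.2598]
eef_rot: [-180.0, -0.1, 170.7]
contact_force: [0.2, 0.8, -4.4]
gripper_width: 0.0092
gripper_force: 30.0
time_s: 15.75
tcp_pos: [0.4606, 0.1791, 0.1212]
eef_rot: [180.0, 0.0, 170.7]
contact_force: [-0.0, -0.2, -3.7]
gripper_width: 0.0092
gripper_force: 30.0
[0.46056976 0.1791407  0.12121845] [1.79984499e+02 2.95255485e-02 1.70728266e+02]
```

View pics/o3.png

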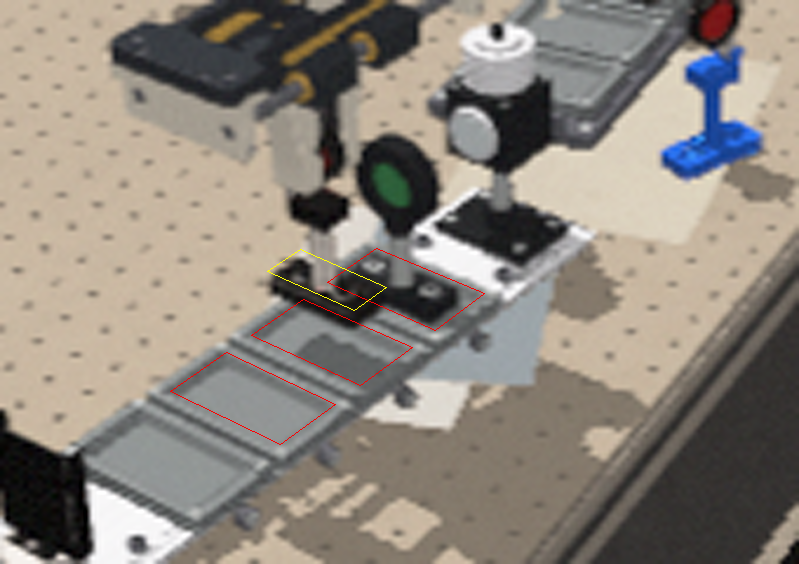

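The flip mount is upright above seat 2 and its foot lines up with the seat. I'll lower and release.

```bash
python3 -m handwheel '[[1,0,0,-1,0],[1,0,0,-2,0],[1,0,0,-2.6,0],[1,0,0,-2.9,0],[1,0,0,-3.05,0],[1,0,0,-3.05,0]]'
python3 -m handwheel '[[0.9,0,0,0,0],[0.75,0,0,0,0],[0.62,0,0,0,0],[0.62,0,0,0,0],[0.62,0,0,0,0],[0.62,0,0,2,0],[0.62,0,0,5,0],[0.62,0,0,9,0]]'
python3 -m handwheel '[[0.62,0,-1,4,0],[0.62,0.5,-5,7,0],[0.62,0.9,-10,7,3],[0.62,1.4,-15,7,6],[0.62,1.8,-20,7,9],[0.62,2.3,-25,7,12],[0.62,2.8,-30,7,14.6],[0.62,3.2,-35,7,14.6]]'
python3 -m handwheel '[[0.62,0.7,-6.1,0,0],[0.62,0.7,-6.1,0,0],[0.62,0.7,-6.1,0,0]]'
python3 - <<'E'
from h import *
p,d=imaging.capture("top")
for q in("lens","flip_filter","sampler"):
  for o in finder.cut_out("top",q)[:3]:
    P=cloud("top",d,o['region']);H=P[P[:,2]>.08]
    if len(H)>8: print(q,round(o['p'],2),o['pixel'],cv2.minAreaRect((H[:,:2]*1000).astype(np.float32)),np.percentile(H[:,2],98))
E
```

```text
time_s: 16.55
tcp_pos: [0.4601, 0.1792, 0.0909]
eef_rot: [-180.0, 0.0, 170.8]
contact_force: [-3.5, -0.7, 7.6]
gripper_width: 0.0087
gripper_force: 30.0
time_s: 17.55
tcp_pos: [0.4597, 0.1789, 0.1803]
eef_rot: [-179.9, -0.1, 170.7]
contact_force: [0.8, -0.2, 0.1]
gripper_width: 0.0335
gripper_force: 0.0
time_s: 18.55
tcp_pos: [0.4922, -0.1724, 0.2502]
eef_rot: [-180.0, 0.0, -174.6]
contact_force: [0.6, 0.1, 0.8]
gripper_width: 0.0334
gripper_force: 0.0
time_s: 18.92
tcp_pos: [0.4988, -0.2319, 0.2496]
eef_rot: [180.0, -0.0, -174.7]
contact_force: [-0.9, 0.6, 0.4]
gripper_width: 0.0333
gripper_force: 0.0
flip_filter 0.56 [237.9, 250.4] ((457.8922424316406, 177.3349151611328), (15.636228561401367, 32.569034576416016), 76.83924865722656) 0.13473522368624505
flip_filter 0.5 [454.0, 290.8] ((373.4139099121094, -313.14373779296875), (9.05755615234375, 28.861120223999023), 7.209634780883789) 0.1196359735468145
sampler 0.94 [495.9, 242.0] ((489.9112243652344, -404.710205078125), (43.03919219970703, 48.735660552978516), 16.670642852783203) 0.09953775562471315
sampler 0.61 [448.2, 242.2] ((491.258056640625, -289.01116943359375), (39.91555404663086, 22.099063873291016), 89.32575225830078) 0.11587865735033945
```

```bash
python3 -m handwheel '[[0.73,0,0,-3,0],[0.73,0,0,-7,0],[0.73,0,0,-10,0],[0.73,0,0,-12.5,0],[0.73,0,0,-14.5,0],[0.73,0,0,-16,0],[0.73,0,0,-16.7,0],[0.73,0,0,-16.7,0]]'
python3 -m handwheel '[[1,0,0,0,0],[1,0,0,0,0],[1,0,0,0,0],[1,0,0,0,0],[1,0,0,0.3,0],[1,0,0,1,0],[1,0,0,2,0],[1,0,0,3,0]]' 30
python3 -m handwheel '[[1,0,0,2.5,0],[1,0,0,5,0],[1,0,0,8,0],[1,0,0,11,0],[1,0,0,14,0],[1,0,0,14,0]]'
```

```text
time_s: 20.12
tcp_pos: [0.4993, -0.2315, 0.0831]
eef_rot: [-180.0, -0.0, -174.6]
contact_force: [1.3, -0.1, 0.8]
gripper_width: 0.0241
gripper_force: 0.0
time_s: 21.12
tcp_pos: [0.4993, -0.2317, 0.1139]
eef_rot: [-180.0, 0.0, -174.7]
contact_force: [0.4, 1.2, -2.0]
gripper_width: 0.0109
gripper_force: 30.0
time_s: 21.88
tcp_pos: [0.5004, -0.232, 0.2563]
eef_rot: [-179.9, 0.3, -174.7]
contact_force: [0.9, 0.6, -2.5]
gripper_width: 0.0111
gripper_force: 30.0
```

```bash
python3 -m handwheel '[[1,-0.2,3,0,-1],[1,-0.5,7.5,0,-3],[1,-0.8,12.5,0,-5],[1,-1.1,17.5,0,-7],[1,-1.4,22.5,0,-9],[1,-1.7,27.5,0,-11],[1,-2,32,0,-13],[1,-2.3,37,0,-14.6]]'
python3 -m handwheel '[[1,-0.4,5,0,0],[1,-0.6,8.6,0,0],[1,-0.6,10.1,0,0],[1,-0.6,10.1,-3,0],[1,-0.6,10.1,-7,0],[1,-0.6,10.1,-11,0],[1,-0.6,10.1,-14,0],[1,-0.6,10.1,-14,0]]'
python3 - <<'E'
from ov import *
t=get_state()['tcp_pos']; print(t, get_state()['eef_rot'])
s,d=imaging.capture("scene")
# seat/foot pixel comparison: foot cut-out of lens in scene
for o in finder.cut_out("scene","lens")[:2]:
    P=cloud("scene",d,o['region']); H=P[(P[:,2]>.035)&(P[:,2]<.065)]
    print(o['p'],o['pixel'],len(H), H.mean(0) if len(H) else '', H.min(0) if len(H) else '',H.max(0) if len(H) else '')
E
```

```text
time_s: 22.88
tcp_pos: [0.4753, 0.1395, 0.2525]
eef_rot: [-180.0, -0.0, 170.7]
contact_force: [1.5, 0.3, -2.7]
gripper_width: 0.0107
gripper_force: 30.0
time_s: 23.88
tcp_pos: [0.4687, 0.2373, 0.1108]
eef_rot: [-179.7, -0.2, 170.7]
contact_force: [0.7, 0.2, -2.6]
gripper_width: 0.0108
gripper_force: 30.0
[0.46873832 0.23728695 0.11076244] [-179.73513179   -0.19844212  170.68025361]
0.93 [282.9, 280.3] 207 [0.46376931 0.24404179 0.05308018] [0.43654076 0.22400485 0.04174553] [0.4964417  0.25733171 0.0647924 ]
```

```bash
python3 -m handwheel '[[1,0,0.1,-0.7,0],[1,0,0.1,-1.7,0],[1,0,0.1,-2.4,0],[1,0,0.1,-2.8,0],[1,0,0.1,-3,0],[1,0,0.1,-3,0]]'
python3 -m handwheel '[[0.9,0,0,0,0],[0.75,0,0,0,0],[0.65,0,0,0,0],[0.65,0,0,0,0],[0.65,0,0,0,0],[0.65,0,0,2,0],[0.65,0,0,5,0],[0.65,0,0,9,0]]'
```

```text
time_s: 24.72
tcp_pos: [0.4703, 0.2403, 0.0836]
eef_rot: [-180.0, 0.0, 170.8]
contact_force: [-2.8, -1.5, 4.3]
gripper_width: 0.0108
gripper_force: 30.0
time_s: 25.72
tcp_pos: [0.4697, 0.2398, 0.1732]
eef_rot: [-179.9, -0.1, 170.7]
contact_force: [0.2, 0.2, 0.7]
gripper_width: 0.0308
gripper_force: 0.0
```

```bash
python3 -m handwheel '[[0.3,0,-3,5,0],[0,-1,-7,9,0],[0,-2,-12,9,0],[0,-3,-17,9,0],[0,-4,-22,9,0],[0,-4,-27,9,0],[0,-4,-29,9,0],[0,-4,-29,9,0]]'
python3 - <<'E'
from h import *
st=get_state(); print(st['joints'].round(1))
p,d=imaging.capture("top")
for o in finder.cut_out("top","sampler")[:3]:
    P=cloud("top",d,o['region'])
    if not -.33<np.median(P[:,1])<-.25: continue
    for lo,hi in((.06,.2),(.108,.2),(.014,.034)):
        H=P[(P[:,2]>lo)&(P[:,2]<hi)]; print(o['p'],lo,len(H),cv2.minAreaRect((H[:,:2]*1000).astype(np.float32)))
a=cv2.resize(p[205:295,130:330,::-1],(800,360),interpolation=2); b=cv2.resize(p[200:270,400:480,::-1],(274,240),interpolation=2)
im=np.zeros((600,800,3),np.uint8); im[:360]=a; im[360:,:274]=b
s,_=imaging.capture("scene"); im[360:,280:800]=cv2.resize(s[220:340,180:440,::-1],(520,240),interpolation=2)
cv2.imwrite("pics/c4.png",im)
E
```

```text
time_s: 26.72
tcp_pos: [0.4299, -0.0508, 0.2631]
eef_rot: [180.0, 0.0, 170.6]
contact_force: [0.5, 0.5, 0.4]
gripper_width: 0.0874
gripper_force: 0.0
[  19.5   -4.6  -24.4   -0.   -70.2 -119. ]
0.55 0.06 411 ((504.53717041015625, -289.0556640625), (48.7337646484375, 40.44878387451172), 0.7331637144088745)
0.55 0.108 231 ((504.6297302246094, -289.054443359375), (47.213294982910156, 40.44878387451172), 0.7331637144088745)
0.55 0.014 121 ((508.43072509765625, -298.0672912597656), (31.926292419433594, 66.44524383544922), 88.33120727539062)
```

View pics/c4.png

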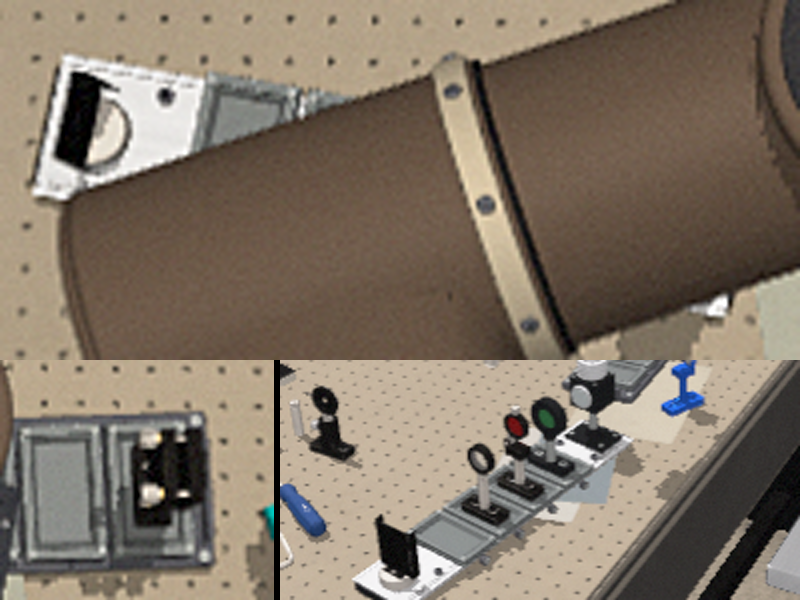

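Three optics stand upright in their seats. The sampler is in the last nest, grip point at about (504.5,-295.5) mm.

```bash
python3 -m handwheel '[[0,1,-2,1,10],[0,2,-5,1,20],[0,3,-8,1,30],[0,4,-11,1,40],[0,5,-14,1,50],[0,6,-17,1,60],[0,6.5,-20,1,70],[0,7.5,-22,1,80]]' 
python3 -m handwheel '[[0,0,-1,0,10],[0,0,-2.5,0,20.9],[0,0,-2.5,0,20.9],[0,0,-2.5,0,20.9]]'
```

```text
time_s: 27.88
tcp_pos: [0.5058, -0.2698, 0.2728]
eef_rot: [180.0, -0.0, -108.9]
contact_force: [0.5, 0.7, 0.7]
gripper_width: 0.0878
gripper_force: 0.0
time_s: 28.38
tcp_pos: [0.5055, -0.2938, 0.2729]
eef_rot: [180.0, 0.0, -88.5]
contact_force: [0.6, -0.3, -0.2]
gripper_width: 0.0877
gripper_force: 0.0
```

Run:
```python
from h import *
s=get_state(); print(s['tcp_pos'],s['eef_rot'],s['joints'].round(1))
```

```text
[ 0.50552764 -0.29383158  0.27288835] [ 1.79986119e+02  1.18454067e-02 -8.85230604e+01] [-11.   10.6  -6.9  -0.  -72.5  12.5]
```

```bash
python3 -m handwheel '[[0,-0.1,-0.2,-4,0],[0,-0.1,-0.2,-8,0],[0,-0.1,-0.2,-12,0],[0,-0.1,-0.2,-15,0],[0,-0.1,-0.2,-17,0],[0,-0.1,-0.2,-18.5,0],[0,-0.1,-0.2,-19.5,0],[0,-0.1,-0.2,-19.5,0]]'
python3 - <<'E'
from h import *
s,d=imaging.capture("scene"); cv2.imwrite("pics/s5.png",cv2.resize(s[130:250,320:460,::-1],(700,600),interpolation=2))
E
```

```text
time_s: 29.38
tcp_pos: [0.5041, -0.2965, 0.0777]
eef_rot: [180.0, 0.0, -88.4]
contact_force: [1.0, -0.2, 0.7]
gripper_width: 0.0875
gripper_force: 0.0
```

View pics/s5.png

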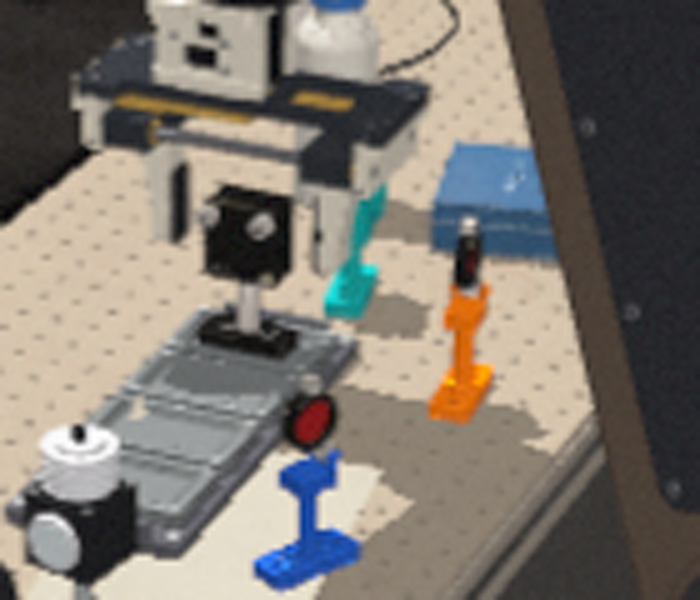

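The fingers straddle the black head of the sampler (~(245,235)). I'll close and lift.

```bash
python3 -m handwheel '[[0.5,0,0,0,0],[0.6,0,0,0,0],[0.7,0,0,0,0],[0.7,0,0,0,0],[0.7,0,0,0,0],[0.7,0,0,0.5,0],[0.7,0,0,1.5,0],[0.7,0,0,3,0]]' 35
python3 -m handwheel '[[0.7,0,0,2.5,0],[0.7,0,0,5,0],[0.7,0,0,8,0],[0.7,0,0,11,0],[0.7,0,0,14,0],[0.7,0,0,14,0]]'
python3 - <<'E'
from h import *
s,d=imaging.capture("scene")
for o in finder.cut_out("scene","sampler")[:2]: 
    P=cloud("scene",d,o['region']); print(o['p'],np.median(P,0)); 
    H=P[P[:,2]<.215]
    if len(H)>8: print(cv2.minAreaRect((H[:,:2]*1000).astype(np.float32)),H.mean(0))
E
```

```text
time_s: 30.42
tcp_pos: [0.5038, -0.2966, 0.1085]
eef_rot: [179.9, 0.0, -88.4]
contact_force: [0.4, -0.0, -3.2]
gripper_width: 0.0478
gripper_force: 35.0
time_s: 31.18
tcp_pos: [0.5054, -0.2972, 0.2517]
eef_rot: [-179.7, -0.1, -88.4]
contact_force: [0.8, 0.3, -3.5]
gripper_width: 0.0475
gripper_force: 35.0
0.86 [ 0.4836514  -0.39484717  0.06539075]
((507.58770751953125, -449.6248779296875), (45.63885498046875, 169.2774658203125), 21.8133544921875) [ 0.48503907 -0.39902041  0.05779383]
0.73 [ 0.50600375 -0.28545609  0.24604552]
((679.1995849609375, -644.7216796875), (68.82038116455078, 834.9678955078125), 25.70050048828125) [ 0.55512875 -0.39388621  0.15759477]
```

```bash
python3 -m handwheel '[[0.7,-0.1,3,0,-1],[0.7,-0.3,7.5,0,-2],[0.7,-0.5,12.5,0,-3],[0.7,-0.7,17.5,0,-4],[0.7,-0.9,22.5,0,-6],[0.7,-1.1,27.5,0,-8],[0.7,-1.3,32.5,0,-10],[0.7,-1.5,37.5,0,-10.9]]'
python3 -m handwheel '[[0.7,-0.3,5,0,0],[0.7,-0.5,10,0,0],[0.7,-0.7,15,0,0],[0.7,-0.9,19,0,0],[0.7,-1,21.5,0,0],[0.7,-1,22,0,0],[0.7,-1,22,0,0],[0.7,-1,22,0,0]]'
python3 -m handwheel '[[0.7,0,0,-3,0],[0.7,0,0,-6,0],[0.7,0,0,-9,0],[0.7,0,0,-12,0],[0.7,0,0,-14,0],[0.7,0,0,-14,0],[0.7,0,0,-14,0]]'
python3 - <<'E'
from ov import *
s=get_state(); t=s['tcp_pos']; print(t,s['eef_rot'])
draw("scene",(230,220,390,340),5,[(rect(c,-9.3,.037,.0205,.021),(0,0,255)) for c in SEATS[3:]]+[(rect(t[:2],-9.3,.029,.0125,.057),(0,255,255))],"pics/o4.png")
E
```

```text
time_s: 32.28
tcp_pos: [0.4881, 0.0796, 0.2469]
eef_rot: [179.9, -0.1, -99.3]
contact_force: [1.3, -0.3, -4.1]
gripper_width: 0.0478
gripper_force: 35.0
time_s: 33.28
tcp_pos: [0.4792, 0.2972, 0.248]
eef_rot: [180.0, -0.0, -99.3]
contact_force: [0.1, 0.0, -3.1]
gripper_width: 0.0477
gripper_force: 35.0
time_s: 34.15
tcp_pos: [0.4799, 0.2983, 0.1092]
eef_rot: [-179.9, 0.1, -99.3]
contact_force: [0.3, -0.3, -3.8]
gripper_width: 0.0479
gripper_force: 35.0
[0.47990294 0.29828884 0.10919981] [-1.79941394e+02  5.81485591e-02 -9.92854450e+01]
```

View pics/o4.png

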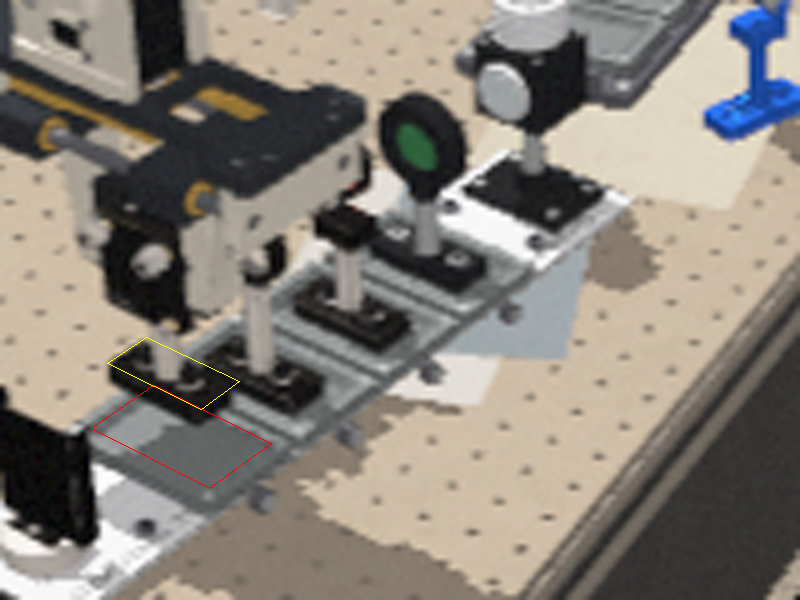

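Foot and seat are both displaced from their overlays by the same ~1.5 px, so it is aligned over seat 4. I'll lower and release.

```bash
python3 -m handwheel '[[0.7,0,0,-1,0],[0.7,0,0,-2,0],[0.7,0,0,-2.6,0],[0.7,0,0,-2.9,0],[0.7,0,0,-3.1,0],[0.7,0,0,-3.1,0]]'
python3 -m handwheel '[[0.4,0,0,0,0],[0.2,0,0,0,0],[0.1,0,0,0,0],[0.1,0,0,0,0],[0.1,0,0,0,0],[0.1,0,0,2,0],[0.1,0,0,5,0],[0.1,0,0,9,0]]'
python3 -m handwheel '[[0,0,0,4,0],[0,0,0,9,0],[0,0,-5,9,0],[0,0,-10,9,0],[0,0,-15,9,0],[0,0,-20,9,0],[0,0,-26,9,0],[0,0,-32,9,0]]'
python3 -m handwheel '[[0,0,-5,0,0],[0,0,-10,0,0],[0,0,-15,0,0],[0,0,-20,0,0],[0,0,-25,0,0],[0,0,-30,0,0],[0,0,-30,0,0],[0,0,-30,0,0]]'
python3 - <<'E'
from h import *
p,d=imaging.capture("top"); s,_=imaging.capture("scene")
im=np.zeros((600,800,3),np.uint8); im[:300]=cv2.resize(p[212:287,130:330,::-1],(800,300),interpolation=2)
im[300:]=cv2.resize(s[232:322,210:450,::-1],(800,300),interpolation=2); cv2.imwrite("pics/c6.png",im)
E
```

```text
time_s: 34.95
tcp_pos: [0.4793, 0.2983, 0.0781]
eef_rot: [-180.0, -0.0, -99.2]
contact_force: [-3.3, -0.8, 5.2]
gripper_width: 0.0479
gripper_force: 35.0
time_s: 35.95
tcp_pos: [0.4787, 0.2978, 0.1672]
eef_rot: [179.9, -0.1, -99.3]
contact_force: [1.1, 0.1, -0.2]
gripper_width: 0.0793
gripper_force: 0.0
time_s: 36.95
tcp_pos: [0.4789, -0.0233, 0.2574]
eef_rot: [-180.0, 0.0, -99.2]
contact_force: [0.9, -0.4, 0.1]
gripper_width: 0.0877
gripper_force: 0.0
time_s: 37.95
tcp_pos: [0.4789, -0.3218, 0.2567]
eef_rot: [180.0, 0.0, -99.3]
contact_force: [-0.2, 0.3, 0.1]
gripper_width: 0.0877
gripper_force: 0.0
```

View pics/c6.png

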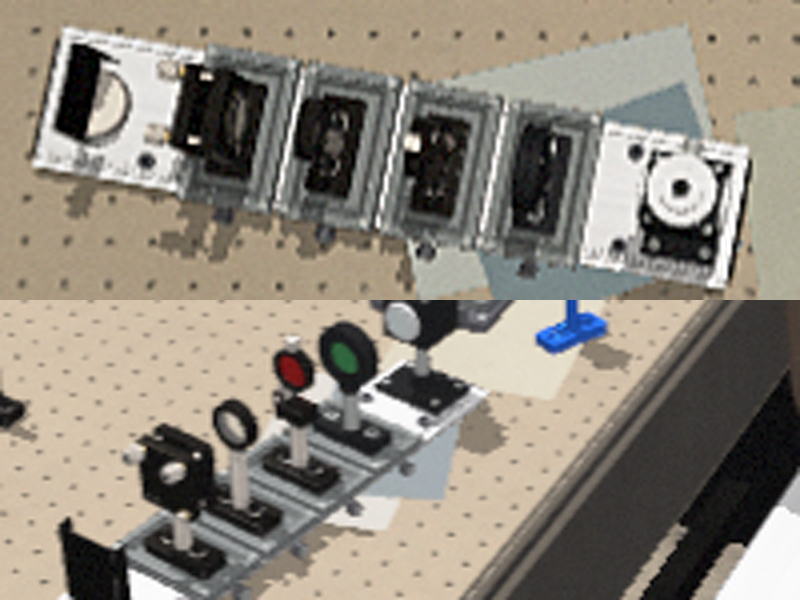

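All four optics stand in their seats: polariser nearest the lamp (540,170), then flip (440,155), lens (335,145) and sampler (240,125). All are upright with feet inside the rims, and each was released at its pick height.

```bash
python3 -c "
from plant import r
print(r.close_job())"
```

```text
the job is handed in; nothing more can be done
None
```

The job is handed in at about 38 s: from the lamp outward the rail holds the polariser, flip filter, lens and sampler, all released and, in the last pictures, upright in their seats; the look-alikes were left alone, and hand-in returned no verdict.

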